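# Find the rocking corner of the wing jig plate and fold its shim flat

## Task

The aluminium jig plate rocks on one of its four feet. With closed fingertips press down firmly on the plate's corners, at the black dots, one at a time until you find the corner that gives way; then press the orange shim tab of that corner down until it lies flat. Leave the other three shims raised, do not lift or shift the plate, and leave the glue, the can and the cutter alone.

Things in the scene. Friction and masses are not known exactly. Their poses are not given: they have to be found in the camera images.
- plate: Aluminium jig plate, 160 x 200 x 10 mm (x, y, z), 0.6 to 1.2 kg with the pale wooden wing stub (three ribs, about 90 x 90 mm, top 36 mm above the plate's underside) glued to its middle. It lies loose on four hidden feet. Origin: centre of its underside, 56 mm above the table; x and y along its sides, z up.
- corner_near_left (a point): Black dot on the plate's top face, over the foot at the corner: near (robot) side, left; 16 mm and 22 mm in from the plate's edges, 66 mm above the table. The place to press. Over a sound foot it does not give. Over the loose foot it sinks about 4.5 mm under roughly 4 to 8 N and then stops hard; let go, the plate rocks back about level, leaving the foot down.
- corner_near_right (a point): Black dot on the plate's top face, over the foot at the corner: near side, right; 16 mm and 22 mm in from the plate's edges, 66 mm above the table. The place to press. Over a sound foot it does not give. Over the loose foot it sinks about 4.5 mm under roughly 4 to 8 N and then stops hard; let go, the plate rocks back about level, leaving the foot down.
- corner_far_right (a point): Black dot on the plate's top face, over the foot at the corner: far side, right; 16 mm and 22 mm in from the plate's edges, 66 mm above the table. The place to press. Over a sound foot it does not give. Over the loose foot it sinks about 4.5 mm under roughly 4 to 8 N and then stops hard; let go, the plate rocks back about level, leaving the foot down.
- corner_far_left (a point): Black dot on the plate's top face, over the foot at the corner: far side, left; 16 mm and 22 mm in from the plate's edges, 66 mm above the table. The place to press. Over a sound foot it does not give. Over the loose foot it sinks about 4.5 mm under roughly 4 to 8 N and then stops hard; let go, the plate rocks back about level, leaving the foot down.
- shim_near_left (a joint): Hinge angle of the orange shim at the corner: near (robot) side, left. 0 = flat (its stop), 0.72 to 0.82 rad at the start = outer end raised. Folds down when its tab is pressed (1 to 2 N) and stays where it is left; flat, its steel prop stands upright under the plate's corner and carries it.
- hinge_near_left (a point): Hinge axis of that shim, fixed, 28 mm above the table, 8 mm inside the plate's edge. From it the orange tab points away from the plate along plate +y, reaching 68 mm out from the hinge; it is 26 mm wide and 4 mm thick. Its upper face is 14 mm above the table when flat; its outer end is about 60 to 68 mm above the table and about 60 mm out from the hinge at the start. A press straight down some 45 mm out from the hinge folds it flat.
- shim_near_right (a joint): Hinge angle of the orange shim at the corner: near side, right. 0 = flat (its stop), 0.72 to 0.82 rad at the start = outer end raised. Folds down when its tab is pressed (1 to 2 N) and stays where it is left; flat, its steel prop stands upright under the plate's corner and carries it.
- hinge_near_right (a point): Hinge axis of that shim, fixed, 28 mm above the table, 8 mm inside the plate's edge. From it the orange tab points away from the plate along plate -y, reaching 68 mm out from the hinge; it is 26 mm wide and 4 mm thick. Its upper face is 14 mm above the table when flat; its outer end is about 60 to 68 mm above the table and about 60 mm out from the hinge at the start. A press straight down some 45 mm out from the hinge folds it flat.
- shim_far_right (a joint): Hinge angle of the orange shim at the corner: far side, right. 0 = flat (its stop), 0.72 to 0.82 rad at the start = outer end raised. Folds down when its tab is pressed (1 to 2 N) and stays where it is left; flat, its steel prop stands upright under the plate's corner and carries it.
- hinge_far_right (a point): Hinge axis of that shim, fixed, 28 mm above the table, 8 mm inside the plate's edge. From it the orange tab points away from the plate along plate -y, reaching 68 mm out from the hinge; it is 26 mm wide and 4 mm thick. Its upper face is 14 mm above the table when flat; its outer end is about 60 to 68 mm above the table and about 60 mm out from the hinge at the start. A press straight down some 45 mm out from the hinge folds it flat.
- shim_far_left (a joint): Hinge angle of the orange shim at the corner: far side, left. 0 = flat (its stop), 0.72 to 0.82 rad at the start = outer end raised. Folds down when its tab is pressed (1 to 2 N) and stays where it is left; flat, its steel prop stands upright under the plate's corner and carries it.
- hinge_far_left (a point): Hinge axis of that shim, fixed, 28 mm above the table, 8 mm inside the plate's edge. From it the orange tab points away from the plate along plate +y, reaching 68 mm out from the hinge; it is 26 mm wide and 4 mm thick. Its upper face is 14 mm above the table when flat; its outer end is about 60 to 68 mm above the table and about 60 mm out from the hinge at the start. A press straight down some 45 mm out from the hinge folds it flat.
- base: Fixed plywood base board under it all, 200 x 350 x 6 mm, origin at the centre of its underside on the table, axes parallel to the plate's.
- foot_near_left (a joint): How far the steel foot hidden under the plate's corner (near (robot) side, left) has sunk: 0 at the start, 0.0045 m = fully down. Only the one loose foot can sink; it stays down. Before pressing nothing shows which it is.
- foot_near_right (a joint): How far the steel foot hidden under the plate's corner (near side, right) has sunk: 0 at the start, 0.0045 m = fully down. Only the one loose foot can sink; it stays down. Before pressing nothing shows which it is.
- foot_far_right (a joint): How far the steel foot hidden under the plate's corner (far side, right) has sunk: 0 at the start, 0.0045 m = fully down. Only the one loose foot can sink; it stays down. Before pressing nothing shows which it is.
- foot_far_left (a joint): How far the steel foot hidden under the plate's corner (far side, left) has sunk: 0 at the start, 0.0045 m = fully down. Only the one loose foot can sink; it stays down. Before pressing nothing shows which it is.
- glue: Pale grey-white glue bottle with red cap, 38 mm across, 105 mm high, loose, standing left of the plate. Origin: centre of underside. Leave alone.
- paint_can: Grey can with a yellow band, 52 mm across, 125 mm high, loose, standing right of the plate. Origin: centre of underside. Leave alone.
- cutter: Red box cutter lying beyond the plate, 20 x 165 x 12 mm, its length along its y. Origin: underside of the handle's middle. Leave alone.

How it is judged:
On the way, in this order (a step that is already met when the one before it is completed fails the run):
1. the rocking corner has been pressed down, so that its loose foot has sunk (value of joint any of foot_near_left, foot_near_right, foot_far_right, foot_far_left above 0.003 m), for 0.1 s.
2. the shim of that corner has been pressed flat (((value of joint shim_near_left below 0.09 rad and value of joint foot_near_left above 0.003 m and value of joint each of shim_near_right, shim_far_right, shim_far_left above 0.5 rad) or (value of joint shim_near_right below 0.09 rad and value of joint foot_near_right above 0.003 m and value of joint each of shim_near_left, shim_far_right, shim_far_left above 0.5 rad) or (value of joint shim_far_right below 0.09 rad and value of joint foot_far_right above 0.003 m and value of joint each of shim_near_left, shim_near_right, shim_far_left above 0.5 rad) or (value of joint shim_far_left below 0.09 rad and value of joint foot_far_left above 0.003 m and value of joint each of shim_near_left, shim_near_right, shim_far_right above 0.5 rad))), for 0.2 s.
At the end, for the whole second after the job is handed in: The loose foot is down at least 3 mm, its corner's shim is flat (0.09 rad), the other shims are raised (over 0.5 rad), the plate is level (0.012 rad), at rest and within 12 mm of its starting place, and glue, can and cutter are within 20 mm of theirs (((value of joint shim_near_left below 0.09 rad and value of joint foot_near_left above 0.003 m and value of joint each of shim_near_right, shim_far_right, shim_far_left above 0.5 rad) or (value of joint shim_near_right below 0.09 rad and value of joint foot_near_right above 0.003 m and value of joint each of shim_near_left, shim_far_right, shim_far_left above 0.5 rad) or (value of joint shim_far_right below 0.09 rad and value of joint foot_far_right above 0.003 m and value of joint each of shim_near_left, shim_near_right, shim_far_left above 0.5 rad) or (value of joint shim_far_left below 0.09 rad and value of joint foot_far_left above 0.003 m and value of joint each of shim_near_left, shim_near_right, shim_far_right above 0.5 rad)) and angle between plate's own z axis and vertical below 0.012 rad and distance of plate from where it was at the start of the episode below 0.012 m and linear speed of plate below 0.01 m/s and distance of each of glue, paint_can, cutter from where it was at the start of the episode below 0.02 m); the robot touches nothing.
It fails at once if a shim is pressed down at a corner whose foot has not been found loose by pressing ((not (value of joint shim_near_left above 0.5 rad) and not (value of joint foot_near_left above 0.003 m)) or (not (value of joint shim_near_right above 0.5 rad) and not (value of joint foot_near_right above 0.003 m)) or (not (value of joint shim_far_right above 0.5 rad) and not (value of joint foot_far_right above 0.003 m)) or (not (value of joint shim_far_left above 0.5 rad) and not (value of joint foot_far_left above 0.003 m))).
It fails at once if the plate is lifted, shifted by more than 20 mm or tipped (distance of plate from where it was at the start of the episode above 0.02 m or angle between plate's own z axis and vertical above 0.12 rad).
It fails at once if the glue, the can or the cutter is moved by more than 20 mm (distance of any of glue, paint_can, cutter from where it was at the start of the episode above 0.02 m).
It also fails if it takes over 58 s, if anything falls off the work surface, if the arm or the gripper's body presses on something with over 40 N, if the wrist force passes 120 N, or if a joint passes its speed limit or range.

## Robot

A 7-joint arm with a two-finger parallel gripper is mounted at the origin on the work surface. World frame = base frame: x ahead of the robot, y to its left, z up, the work surface at z = 0. Lengths are in m, angles in rad, forces in N, time in s.
With the tool pointing down it reaches from about 0.425 to 0.925 m from the base axis. Payload 6.8 kg.
Tool frame: the origin (TCP) lies on the centre line of the jaws, within the pads' length; the fingertips stand 19 mm ahead of it and the grasp point (between the pads) is the TCP; z points along the fingers, y is the line along which they close (so a half turn about z gives the same grasp; the last joint's range is limited). The gripper opens to 85 mm and grips with 20 to 120 N. Pads are 22 mm wide; open, the fingers measure 114 mm over their backs; the gripper's body (76 mm by 85 mm) begins 54 mm behind the grasp point. The pads swing forward as they close: fully open they stand 13 mm farther back than shut.
Start: joints at [1.223, 0.477, 0.022, 1.555, -0.011, 1.109, -0.083], TCP at [0.16, -0.656, 0.25] pointing down, gripper open.
Joint ranges: [-2.96, 2.96], [-0.34, 2.1], [-1.41, 1.46], [0.24, 2.44], [-1.37, 4.51], [0.17, 1.92], [-2.96, 2.96]. Speed limits (rad/s): [2.39, 2.39, 3.14, 3.14, 3.14, 3.14, 3.14].

## Interface

Orientations are given as a rotation vector (axis times angle).
In Python, from bench import r gives the robot as it stands. The module is installed in compiled form; this text tells all that it offers.
- The arm moves only by the tool arm_command, never from a script. Its argument "rows" is a list of rows, each an object of numbers: "fingers": the opening, from -1 (shut) to 1 (fully open); "x", "y", "z": the shift along the tool's x, y, z in m; "ax", "ay", "az": the turn, a rotation vector about the tool's x, y, z in degrees. In form: [{"fingers": .., "x": .., "y": .., "z": .., "ax": .., "ay": .., "az": ..}, ...]. A call has 1 to 10 rows; each row shifts and turns the commanded pose from where the row before left it, along the tool's axes as they then stand; what a row does not reach is not made up. A row lasts 1/12 s, in which the tool goes at most 41.7 mm and 7.16 degrees, less where a joint would pass 70% of its speed; a pose out of reach is approached as far as the arm can. A call is refused whole if a number of a shift passes 0.0417 or a number of a turn 7.16, either way. A call with a gripper value outside its range is refused whole. The fingers move at their own pace and stop on an object; "grip_force" is the grip in N (left out, the last holds). Time passes only in rows, so rows that do not move let the fingers close. It gives the time, the measured TCP pose, the force, the opening and the grip force at its end, in the units of the state.
- r.get_obs(): the state, without advancing time (a new reading comes with each control period).
- r.grab_frame(name): name is "scene" or "top" or "wrist"; returns a dict with "frame" (384x512x3 uint8, red, green, blue), "depth" (384x512 float32, m along the optical axis (not along the pixel's ray), 0 where there is no reading), "K" (3x3 intrinsics, pixels), "world_from_camera" (4x4, takes a point from camera to world coordinates). Camera axes: x right, y down, z forward; pixel columns grow to the right and rows downward; lengths in m; the calibration is good to about 2 mm. A picture is of the moment at which its call begins.
- r.hand_in(): hands the job in; it is judged then, once.
The state is a dict: "clock": time; "joints": joint angles; "qvel": joint speeds; "tau": joint torques, N m; "tcp_pos": TCP position; "orientation": TCP orientation; "contact_force": force on the tool from outside, world axes, zero at the start; "moment": the same for the moment, N m; "grip_width": finger opening in m; "gripper_force": force on a finger pad.
Only numpy, scipy, OpenCV 4.12 (cv2) and the standard library are available. Lean on these libraries where they do the work, as an engineer would, in place of code of your own. Each camera call takes 0.05 s, during which the arm holds its last target. There are 200 camera calls.

## Working session

There is one attempt and no reset: what is moved stays moved. The work goes in short steps, Python scripts to look and compute and a tool call to move; the robot and the scene stay as the last step left them, time stands still between calls to the robot, and variables do not carry over. Pictures are saved under pics/ and viewed, at most 10 in all, crops included, and the job is handed in when it is done.

Besides the shell and the picture viewer there is one more tool, called after "Call:" as name(argument=value, ...), one argument or row to a line, values as JSON. arm_command: Moves the arm, as the interface text tells. Its arguments: {"type":"object","properties":{"rows":{"type":"array"},"grip_force":{"type":"number"}},"required":["rows"]}

```bash
mkdir -p pics; cat > h.py <<'E'
import numpy as np, cv2
from scipy.spatial.transform import Rotation as R
from bench import r
def cloud(f):
    d=f["depth"];K=f["K"];v,u=np.mgrid[:d.shape[0],:d.shape[1]]
    p=np.stack([(u-K[0,2])/K[0,0]*d,(v-K[1,2])/K[1,1]*d,d],-1)
    T=f["world_from_camera"];return p@T[:3,:3].T+T[:3,3]
def save(f,n): cv2.imwrite("pics/"+n,f["frame"][...,::-1])
E
python3 - <<'E'
from h import *
o=r.get_obs();print({k:np.round(v,3) for k,v in o.items()})
print(R.from_rotvec(o["orientation"]).as_matrix().round(3))
for n in("top","scene"):
    f=r.grab_frame(n);save(f,n+"0.png");np.savez(n+"0.npz",**f);print(f["world_from_camera"].round(3),f["K"].round(1))
f=np.load("top0.npz");P=cloud(f);hsv=cv2.cvtColor(f["frame"],cv2.COLOR_RGB2HSV)
m=((hsv[...,0]>5)&(hsv[...,0]<20)&(hsv[...,1]>170)&(hsv[...,2]>120)).astype(np.uint8)
n,l,s,c=cv2.connectedComponentsWithStats(m)
for i in range(1,n):
    if s[i,4]>40:
        q=P[l==i];print("or",c[i].round(),s[i,4],q.min(0).round(3),q.max(0).round(3),np.median(q,0).round(3))
m=((f["frame"].max(-1)<60)&(abs(P[...,2]-.066)<.006)).astype(np.uint8)
n,l,s,c=cv2.connectedComponentsWithStats(m)
for i in range(1,n):
    if s[i,4]>4: print("bk",c[i].round(1),s[i,4],P[l==i].mean(0).round(4))
E
```

```text
{'clock': np.float64(0.0), 'joints': array([ 1.223,  0.478,  0.022,  1.556, -0.012,  1.109, -0.083]), 'qvel': array([-0.001,  0.001, -0.001, -0.001,  0.002,  0.001, -0.   ]), 'tau': array([ 0.0000e+00, -5.9645e+01,  1.6080e+00, -2.8120e+01,  1.3000e-02,
        9.0000e-03,  0.0000e+00]), 'tcp_pos': array([ 0.16 , -0.655,  0.249]), 'orientation': array([-3.117e+00, -3.760e-01,  1.000e-03]), 'contact_force': array([0.224, 0.14 , 0.073]), 'moment': array([-0.02 ,  0.016,  0.023]), 'gripper_force': np.float64(0.0), 'grip_width': np.float64(0.085)}
[[ 0.971  0.238 -0.001]
 [ 0.238 -0.971  0.002]
 [-0.    -0.002 -1.   ]]
[[-0.024 -0.994  0.111  0.495]
 [-1.     0.022 -0.015  0.03 ]
 [ 0.012 -0.111 -0.994  0.956]
 [ 0.     0.     0.     1.   ]] [[442.4   0.  252. ]
 [  0.  442.4 193.7]
 [  0.    0.    1. ]]
[[-0.763  0.506 -0.404  0.92 ]
 [ 0.647  0.59  -0.483  0.42 ]
 [-0.006 -0.629 -0.777  0.733]
 [ 0.     0.     0.     1.   ]] [[380.6   0.  258.3]
 [  0.  380.6 189.8]
 [  0.    0.    1. ]]
or [328. 177.] 321 [ 0.495 -0.176  0.004] [0.651 0.03  0.956] [ 0.628 -0.144  0.045]
or [203. 192.] 318 [0.588 0.09  0.004] [0.619 0.149 0.068] [0.604 0.117 0.045]
or [334. 215.] 320 [ 0.495 -0.186  0.004] [0.566 0.03  0.956] [ 0.548 -0.151  0.047]
or [207. 230.] 336 [0.495 0.03  0.004] [0.54  0.142 0.956] [0.524 0.11  0.044]
bk [302.5 167.5] 32 [ 0.6457 -0.0874  0.0677]
bk [226.5 176.4] 33 [0.6309 0.0675 0.0672]
bk [374.4 190.6] 39 [ 0.5955 -0.2323  0.0657]
bk [160.2 212. ] 9 [0.5619 0.2024 0.0631]
bk [310.8 230.1] 34 [ 0.5184 -0.0995  0.0674]
bk [233.5 239.5] 32 [0.5033 0.0557 0.0668]
bk [  0.8 246.3] 24 [0.5009 0.5183 0.0639]
```

View pics/top0.png

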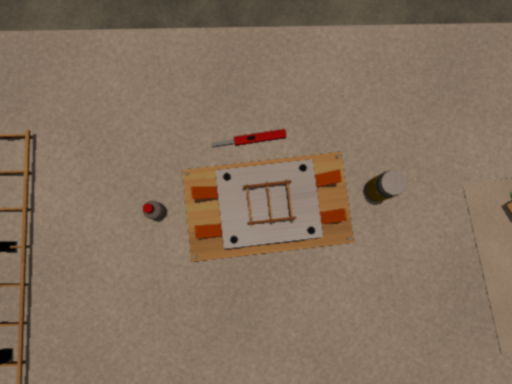

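View pics/scene0.png

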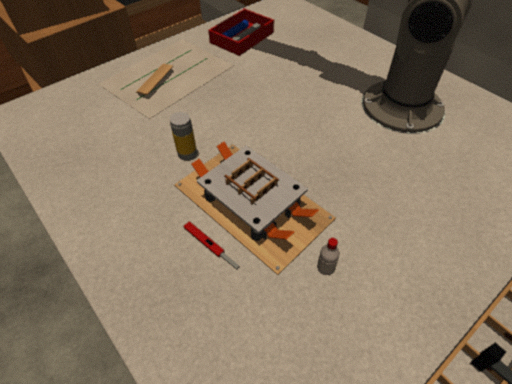

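The top view shows the four dots at (302,167), (226,176), (311,230) and (233,239). They are 155 mm and 128 mm apart, as specified, and at z of about 67 mm. The tabs are at the left and right, the can at (390,183) and the glue at (150,209). The scene view confirms the layout with all tabs raised. I'll start moving to near right.

Call:
arm_command(
  rows=[
    {"fingers": -1, "az": 4.2},
    {"fingers": -1, "az": 4.2},
    {"fingers": -1, "x": 0.02, "y": -0.026},
    {"fingers": -1, "x": 0.02, "y": -0.026},
    {"fingers": -1, "x": 0.02, "y": -0.026},
    {"fingers": -1, "x": 0.02, "y": -0.026},
    {"fingers": -1, "x": 0.02, "y": -0.026},
    {"fingers": -1, "x": 0.02, "y": -0.026},
    {"fingers": -1, "x": 0.02, "y": -0.026},
    {"fingers": -1, "x": 0.02, "y": -0.026},
  ],
)

```text
validation failed for argument at $.ro...
```

Call:
arm_command(
  rows=[
    {"fingers": -1, "x": 0.02, "y": -0.026},
    {"fingers": -1, "x": 0.02, "y": -0.026},
    {"fingers": -1, "x": 0.02, "y": -0.026},
    {"fingers": -1, "x": 0.02, "y": -0.026},
    {"fingers": -1, "x": 0.02, "y": -0.026},
    {"fingers": -1, "x": 0.02, "y": -0.026},
    {"fingers": -1, "x": 0.02, "y": -0.026},
    {"fingers": -1, "x": 0.02, "y": -0.026},
    {"fingers": -1, "x": 0.02, "y": -0.026},
    {"fingers": -1, "x": 0.02, "y": -0.026},
  ],
)

```text
validation failed for argument at $.ro...
```

```bash
cat >> h.py <<'E'
D=dict(NR=(.5184,-.0995),FR=(.6457,-.0874),FL=(.6309,.0675),NL=(.5033,.0557))
def to(x,y,ztip):
    o=r.get_obs();M=R.from_rotvec(o["orientation"]).as_matrix();p=o["tcp_pos"]
    d=M.T@(np.array([x,y,ztip+.019])-p);print("t",o["clock"].round(2),"tcp",p.round(4),"F",o["contact_force"].round(1),"w",o["grip_width"].round(3),"tool delta",d.round(4),"yaw",np.degrees(np.arctan2(M[1,0],M[0,0])).round(2),"zax",M[:,2].round(3))
E
python3 - <<'E'
from h import *
to(*D["NR"],.068)
f=np.load("top0.npz");P=cloud(f)
for n,(u,v) in dict(can=(392,183),glue=(148,208)).items(): print(n,P[v-4:v+5,u-6:u+7].reshape(-1,3)[::13].round(3))
E
```

```text
Traceback (most recent call last):
  File "h.py", line 12, in to
    d=M.T@(np.array([x,y,ztip+.019])-p);print("t",o["clock"].round(2),"tcp",p.round(4),"F",o["contact_force"].round(1),"w",o["grip_width"].round(3),"tool delta",d.round(4),"yaw",np.degrees(np.arctan2(M[1,0],M[0,0])).round(2),"zax",M[:,2].round(3))
                                                  ^^^^^^^^^^^^^^^^
AttributeError: 'float' object has no attribute 'round'
```

The call was refused, probably because every row needs all its keys. I'll try one full row.

Call:
arm_command(
  rows=[
    {"fingers": -1, "x": 0, "y": 0, "z": 0, "ax": 0, "ay": 0, "az": 4.2},
    {"fingers": -1, "x": 0, "y": 0, "z": 0, "ax": 0, "ay": 0, "az": 4.2},
  ],
)

```text
clock: 0.27
tcp_pos: [0.1601, -0.6554, 0.2497]
orientation: [-3.137, -0.141, 0.0]
contact_force: [-0.0, -0.2, 0.6]
grip_width: 0.0638
gripper_force: 0.0
```

```bash
sed -i 's/o\["clock"\].round(2)/round(float(o["clock"]),2)/;s/o\["grip_width"\].round(3)/round(float(o["grip_width"]),3)/' h.py
python3 - <<'E'
from h import *
to(*D["NR"],.068)
f=np.load("top0.npz");P=cloud(f)
for n,(u,v) in dict(can=(392,183),glue=(148,208)).items(): print(n,P[v-4:v+5,u-6:u+7].reshape(-1,3)[::13].round(3).tolist())
E
```

```text
t 0.27 tcp [ 0.1601 -0.6554  0.2497] F [-0.  -0.2  0.6] w 0.064 tool delta [ 0.4067 -0.5213  0.1632] yaw 5.15 zax [-0.     0.001 -1.   ]
can [[0.61, -0.237, 0.128], [0.608, -0.238, 0.125], [0.606, -0.238, 0.126], [0.605, -0.238, 0.126], [0.603, -0.237, 0.126], [0.6, -0.236, 0.129], [0.599, -0.237, 0.127], [0.597, -0.237, 0.126], [0.595, -0.236, 0.128]]
glue [[0.585, 0.253, 0.002], [0.583, 0.253, 0.002], [0.58, 0.253, 0.002], [0.578, 0.253, 0.005], [0.576, 0.254, 0.0], [0.574, 0.254, 0.001], [0.572, 0.253, 0.002], [0.57, 0.253, 0.002], [0.568, 0.254, -0.001]]
```

Call:
arm_command(
  rows=[
    {"fingers": -1, "x": 0.02, "y": -0.026, "z": 0, "ax": 0, "ay": 0, "az": 0},
    {"fingers": -1, "x": 0.02, "y": -0.026, "z": 0, "ax": 0, "ay": 0, "az": 0},
    {"fingers": -1, "x": 0.02, "y": -0.026, "z": 0, "ax": 0, "ay": 0, "az": 0},
    {"fingers": -1, "x": 0.02, "y": -0.026, "z": 0, "ax": 0, "ay": 0, "az": 0},
    {"fingers": -1, "x": 0.02, "y": -0.026, "z": 0, "ax": 0, "ay": 0, "az": 0},
    {"fingers": -1, "x": 0.02, "y": -0.026, "z": 0, "ax": 0, "ay": 0, "az": 0},
    {"fingers": -1, "x": 0.02, "y": -0.026, "z": 0, "ax": 0, "ay": 0, "az": 0},
    {"fingers": -1, "x": 0.02, "y": -0.026, "z": 0, "ax": 0, "ay": 0, "az": 0},
    {"fingers": -1, "x": 0.02, "y": -0.026, "z": 0, "ax": 0, "ay": 0, "az": 0},
    {"fingers": -1, "x": 0.02, "y": -0.026, "z": 0, "ax": 0, "ay": 0, "az": 0},
  ],
)

```text
clock: 1.1
tcp_pos: [0.3356, -0.3766, 0.2501]
orientation: [-3.138, -0.146, 0.001]
contact_force: [0.1, 0.1, -1.2]
grip_width: -0.0001
gripper_force: 0.0
```

Call:
arm_command(
  rows=[
    {"fingers": -1, "x": 0.02, "y": -0.026, "z": 0, "ax": 0, "ay": 0, "az": 0},
    {"fingers": -1, "x": 0.02, "y": -0.026, "z": 0, "ax": 0, "ay": 0, "az": 0},
    {"fingers": -1, "x": 0.02, "y": -0.026, "z": 0, "ax": 0, "ay": 0, "az": 0},
    {"fingers": -1, "x": 0.02, "y": -0.026, "z": 0, "ax": 0, "ay": 0, "az": 0},
    {"fingers": -1, "x": 0.02, "y": -0.026, "z": 0, "ax": 0, "ay": 0, "az": 0},
    {"fingers": -1, "x": 0.02, "y": -0.026, "z": 0, "ax": 0, "ay": 0, "az": 0},
    {"fingers": -1, "x": 0.02, "y": -0.026, "z": 0, "ax": 0, "ay": 0, "az": 0},
    {"fingers": -1, "x": 0.02, "y": -0.026, "z": 0, "ax": 0, "ay": 0, "az": 0},
    {"fingers": -1, "x": 0.02, "y": -0.026, "z": 0, "ax": 0, "ay": 0, "az": 0},
    {"fingers": -1, "x": 0, "y": 0, "z": 0, "ax": 0, "ay": 0, "az": 0},
  ],
)

```text
clock: 1.93
tcp_pos: [0.4958, -0.1216, 0.2505]
orientation: [-3.134, -0.16, -0.004]
contact_force: [1.0, 0.9, 0.9]
grip_width: -0.0
gripper_force: 0.0
```

```bash
python3 -c '
from h import *
to(*D["NR"],.068)'
```

```text
t 1.93 tcp [ 0.4958 -0.1216  0.2505] F [1.  0.9 0.9] w -0.0 tool delta [ 0.0243 -0.0192  0.1636] yaw 5.86 zax [ 0.002  0.003 -1.   ]
```

Call:
arm_command(
  rows=[
    {"fingers": -1, "x": 0.0243, "y": -0.0192, "z": 0, "ax": 0, "ay": 0, "az": 0},
    {"fingers": -1, "x": 0, "y": 0, "z": 0.035, "ax": 0, "ay": 0, "az": 0},
    {"fingers": -1, "x": 0, "y": 0, "z": 0.035, "ax": 0, "ay": 0, "az": 0},
    {"fingers": -1, "x": 0, "y": 0, "z": 0.035, "ax": 0, "ay": 0, "az": 0},
    {"fingers": -1, "x": 0, "y": 0, "z": 0.025, "ax": 0, "ay": 0, "az": 0},
    {"fingers": -1, "x": 0, "y": 0, "z": 0.015, "ax": 0, "ay": 0, "az": 0},
    {"fingers": -1, "x": 0, "y": 0, "z": 0.006, "ax": 0, "ay": 0, "az": 0},
    {"fingers": -1, "x": 0, "y": 0, "z": 0.004, "ax": 0, "ay": 0, "az": 0},
    {"fingers": -1, "x": 0, "y": 0, "z": 0, "ax": 0, "ay": 0, "az": 0},
    {"fingers": -1, "x": 0, "y": 0, "z": 0, "ax": 0, "ay": 0, "az": 0},
  ],
)

```text
clock: 2.77
tcp_pos: [0.5158, -0.1073, 0.0962]
orientation: [3.138, 0.146, 0.002]
contact_force: [0.1, -0.2, 0.4]
grip_width: 0.0
gripper_force: 0.0
```

```bash
python3 -c '
from h import *
to(*D["NR"],.066)'
```

```text
t 2.77 tcp [ 0.5158 -0.1073  0.0962] F [ 0.1 -0.2  0.4] w 0.0 tool delta [ 0.0033 -0.0075  0.0112] yaw 5.33 zax [ 0.001 -0.    -1.   ]
```

Call:
arm_command(
  rows=[
    {"fingers": -1, "x": 0.0033, "y": -0.0075, "z": 0, "ax": 0, "ay": 0, "az": 0},
    {"fingers": -1, "x": 0, "y": 0, "z": 0.004, "ax": 0, "ay": 0, "az": 0},
    {"fingers": -1, "x": 0, "y": 0, "z": 0.004, "ax": 0, "ay": 0, "az": 0},
    {"fingers": -1, "x": 0, "y": 0, "z": 0.002, "ax": 0, "ay": 0, "az": 0},
    {"fingers": -1, "x": 0, "y": 0, "z": 0, "ax": 0, "ay": 0, "az": 0},
  ],
)

```text
clock: 3.18
tcp_pos: [0.5176, -0.0992, 0.085]
orientation: [-3.138, -0.147, 0.0]
contact_force: [0.7, 1.0, 0.1]
grip_width: -0.0002
gripper_force: 0.1
```

Call:
arm_command(
  rows=[
    {"fingers": -1, "x": 0, "y": 0, "z": 0.001, "ax": 0, "ay": 0, "az": 0},
    {"fingers": -1, "x": 0, "y": 0, "z": 0.001, "ax": 0, "ay": 0, "az": 0},
    {"fingers": -1, "x": 0, "y": 0, "z": 0, "ax": 0, "ay": 0, "az": 0},
  ],
)

```text
clock: 3.43
tcp_pos: [0.5176, -0.0994, 0.0834]
orientation: [3.138, 0.146, -0.0]
contact_force: [-1.8, -0.3, 2.5]
grip_width: -0.0003
gripper_force: 1.6
```

Call:
arm_command(
  rows=[
    {"fingers": -1, "x": 0, "y": 0, "z": 0.001, "ax": 0, "ay": 0, "az": 0},
    {"fingers": -1, "x": 0, "y": 0, "z": 0.001, "ax": 0, "ay": 0, "az": 0},
    {"fingers": -1, "x": 0, "y": 0, "z": 0, "ax": 0, "ay": 0, "az": 0},
  ],
)

```text
clock: 3.68
tcp_pos: [0.5175, -0.0995, 0.0814]
orientation: [3.138, 0.146, -0.001]
contact_force: [-0.8, 0.2, 4.7]
grip_width: 0.0002
gripper_force: 2.1
```

Call:
arm_command(
  rows=[
    {"fingers": -1, "x": 0, "y": 0, "z": 0.001, "ax": 0, "ay": 0, "az": 0},
    {"fingers": -1, "x": 0, "y": 0, "z": 0.001, "ax": 0, "ay": 0, "az": 0},
    {"fingers": -1, "x": 0, "y": 0, "z": 0, "ax": 0, "ay": 0, "az": 0},
  ],
)

```text
clock: 3.93
tcp_pos: [0.5176, -0.0996, 0.0807]
orientation: [3.137, 0.146, -0.001]
contact_force: [-7.2, 0.1, 19.3]
grip_width: 0.0
gripper_force: 9.5
```

Call:
arm_command(
  rows=[
    {"fingers": -1, "x": 0, "y": 0, "z": 0.001, "ax": 0, "ay": 0, "az": 0},
    {"fingers": -1, "x": 0, "y": 0, "z": 0.001, "ax": 0, "ay": 0, "az": 0},
    {"fingers": -1, "x": 0, "y": 0, "z": 0, "ax": 0, "ay": 0, "az": 0},
  ],
)

```text
clock: 4.18
tcp_pos: [0.5177, -0.0996, 0.0804]
orientation: [3.137, 0.145, -0.0]
contact_force: [-13.3, 1.1, 38.1]
grip_width: 0.0001
gripper_force: 19.2
```

```bash
python3 - <<'E'
from h import *
to(*D["NR"],.066)
f=r.grab_frame("scene");save(f,"s1.png")
P=cloud(f);P0=cloud(np.load("scene0.npz"))
for k,(x,y) in D.items():
    for Q in(P0,P):
        m=(np.hypot(Q[...,0]-x,Q[...,1]-y)<.02)&(Q[...,2]>.05)&(Q[...,2]<.075);print(k,m.sum(),np.median(Q[m],0).round(4))
E
```

```text
t 4.18 tcp [ 0.5177 -0.0996  0.0804] F [-13.3   1.1  38.1] w 0.0 tool delta [ 0.0007 -0.     -0.0046] yaw 5.31 zax [-0.    -0.001 -1.   ]
NR 138 [ 0.5196 -0.0982  0.0678]
NR 91 [ 0.5247 -0.0939  0.0639]
FR 184 [ 0.6459 -0.0867  0.0679]
FR 175 [ 0.6456 -0.0862  0.0679]
FL 236 [0.6314 0.0676 0.0679]
FL 226 [0.6318 0.0679 0.0728]
NL 174 [0.5047 0.0556 0.0678]
NL 170 [0.5046 0.0567 0.0682]
```

Near right is the loose foot. It sank about 4.5 mm at roughly 5 N and then stopped hard, while the opposite corner rose. Next I'll lift and go to its tab.

Call:
arm_command(
  rows=[
    {"fingers": -1, "x": 0, "y": 0, "z": -0.003, "ax": 0, "ay": 0, "az": 0},
    {"fingers": -1, "x": 0, "y": 0, "z": -0.004, "ax": 0, "ay": 0, "az": 0},
    {"fingers": -1, "x": 0, "y": 0, "z": -0.02, "ax": 0, "ay": 0, "az": 0},
    {"fingers": -1, "x": 0, "y": 0, "z": -0.03, "ax": 0, "ay": 0, "az": 0},
    {"fingers": -1, "x": 0.012, "y": 0.029, "z": 0, "ax": 0, "ay": 0, "az": 0},
    {"fingers": -1, "x": 0.012, "y": 0.029, "z": 0, "ax": 0, "ay": 0, "az": 0},
    {"fingers": -1, "x": 0, "y": 0, "z": 0, "ax": 0, "ay": 0, "az": 0},
    {"fingers": -1, "x": 0, "y": 0, "z": 0, "ax": 0, "ay": 0, "az": 0},
  ],
)

```text
clock: 4.9
tcp_pos: [0.5472, -0.1569, 0.134]
orientation: [3.138, 0.141, 0.0]
contact_force: [0.0, 1.4, -0.4]
grip_width: 0.0002
gripper_force: 0.0
```

```bash
python3 - <<'E'
from h import *
to(.5483,-.1549,.014)
f=r.grab_frame("top");save(f,"t2.png");Q=cloud(f)
for k,(x,y) in D.items():
    m=(np.hypot(Q[...,0]-x,Q[...,1]-y)<.012)&(Q[...,2]>.05)&(Q[...,2]<.08);print(k,m.sum(),np.median(Q[m],0).round(4))
E
```

```text
t 4.9 tcp [ 0.5472 -0.1569  0.134 ] F [ 0.   1.4 -0.4] w 0.0 tool delta [ 0.0013 -0.002   0.101 ] yaw 5.13 zax [ 0.    -0.001 -1.   ]
NR 110 [ 0.5185 -0.0996  0.0669]
FR 113 [ 0.6456 -0.0866  0.0676]
FL 109 [0.6298 0.0667 0.0672]
NL 115 [0.5041 0.0566 0.067 ]
```

View pics/t2.png

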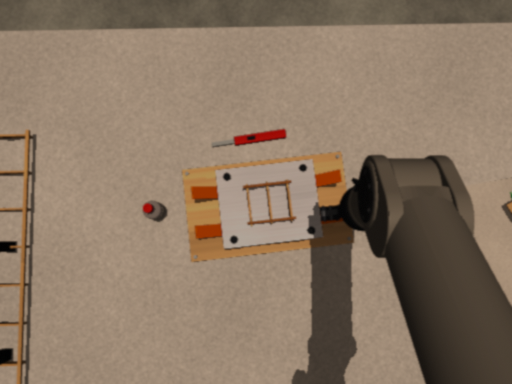

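The plate has rocked back level, and the gripper hangs over the near-right tab at about (330,213). The wrist hides the can from above, so I'll check clearance for the descent in the scene view.

```bash
python3 - <<'E'
from h import *
f=r.grab_frame("scene");save(f,"s3.png");Q=cloud(f)
d=np.hypot(Q[...,0]-.5472,Q[...,1]+.1569)
for z in np.arange(.12,.45,.02):
    m=(Q[...,2]>z)&(Q[...,2]<z+.02)&(d<.2)&~((np.hypot(Q[...,0]-.602,Q[...,1]+.235)<.035)&(Q[...,2]<.135))
    if m.sum(): print(z.round(2),m.sum(),"x",Q[m][:,0].min().round(3),Q[m][:,0].max().round(3),"y",Q[m][:,1].min().round(3),Q[m][:,1].max().round(3),"to can",np.hypot(Q[m][:,0]-.602,Q[m][:,1]+.235).min().round(3))
E
```

```text
0.12 88 x 0.54 0.625 y -0.277 -0.142 to can 0.035
0.14 55 x 0.536 0.56 y -0.167 -0.141 to can 0.082
0.16 147 x 0.533 0.564 y -0.196 -0.114 to can 0.056
0.18 201 x 0.531 0.566 y -0.217 -0.099 to can 0.043
0.2 301 x 0.531 0.569 y -0.214 -0.093 to can 0.043
0.22 157 x 0.535 0.569 y -0.172 -0.113 to can 0.072
0.24 208 x 0.52 0.586 y -0.172 -0.117 to can 0.066
0.26 299 x 0.517 0.586 y -0.171 -0.117 to can 0.067
0.28 370 x 0.514 0.585 y -0.18 -0.117 to can 0.061
0.3 265 x 0.517 0.588 y -0.177 -0.115 to can 0.062
0.32 405 x 0.514 0.587 y -0.179 -0.115 to can 0.061
0.34 357 x 0.522 0.586 y -0.173 -0.114 to can 0.066
0.36 436 x 0.517 0.586 y -0.174 -0.114 to can 0.065
0.38 365 x 0.521 0.588 y -0.171 -0.112 to can 0.066
0.4 496 x 0.51 0.588 y -0.198 -0.105 to can 0.042
0.42 557 x 0.506 0.595 y -0.194 -0.103 to can 0.044
0.44 164 x 0.545 0.596 y -0.141 -0.105 to can 0.095
```

View pics/s3.png

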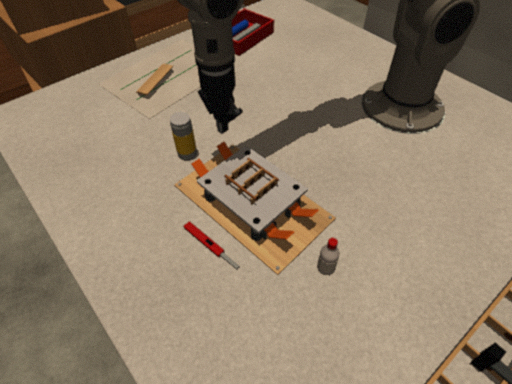

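Clearances are adequate: the gripper is 43 mm from the can's axis against a 26 mm radius, and it is well away from the far-right tab and the ribs. I'll descend.

Call:
arm_command(
  rows=[
    {"fingers": -1, "x": 0.0013, "y": -0.002, "z": 0.02, "ax": 0, "ay": 0, "az": 0},
    {"fingers": -1, "x": 0, "y": 0, "z": 0.02, "ax": 0, "ay": 0, "az": 0},
    {"fingers": -1, "x": 0, "y": 0, "z": 0.01, "ax": 0, "ay": 0, "az": 0},
    {"fingers": -1, "x": 0, "y": 0, "z": 0.008, "ax": 0, "ay": 0, "az": 0},
    {"fingers": -1, "x": 0, "y": 0, "z": 0.008, "ax": 0, "ay": 0, "az": 0},
    {"fingers": -1, "x": 0, "y": 0, "z": 0.008, "ax": 0, "ay": 0, "az": 0},
    {"fingers": -1, "x": 0, "y": 0, "z": 0.008, "ax": 0, "ay": 0, "az": 0},
    {"fingers": -1, "x": 0, "y": 0, "z": 0, "ax": 0, "ay": 0, "az": 0},
  ],
)

```text
clock: 5.67
tcp_pos: [0.5476, -0.1526, 0.0511]
orientation: [-3.138, -0.146, 0.002]
contact_force: [-0.5, -0.7, 0.4]
grip_width: -0.0001
gripper_force: 0.0
```

Call:
arm_command(
  rows=[
    {"fingers": -1, "x": 0, "y": 0, "z": 0.006, "ax": 0, "ay": 0, "az": 0},
    {"fingers": -1, "x": 0, "y": 0, "z": 0.006, "ax": 0, "ay": 0, "az": 0},
    {"fingers": -1, "x": 0, "y": 0, "z": 0.003, "ax": 0, "ay": 0, "az": 0},
    {"fingers": -1, "x": 0, "y": 0, "z": 0, "ax": 0, "ay": 0, "az": 0},
  ],
)

```text
clock: 6.0
tcp_pos: [0.548, -0.1524, 0.0367]
orientation: [-3.138, -0.147, 0.001]
contact_force: [-0.3, -0.2, -0.1]
grip_width: 0.0001
gripper_force: 0.0
```

```bash
python3 -c '
from h import *
to(.5483,-.1549,.014)'
```

```text
t 6.0 tcp [ 0.548  -0.1524  0.0367] F [-0.3 -0.2 -0.1] w 0.0 tool delta [0.0001 0.0025 0.0037] yaw 5.36 zax [-0.001  0.    -1.   ]
```

Call:
arm_command(
  rows=[
    {"fingers": -1, "x": 0, "y": 0.002, "z": 0.002, "ax": 0, "ay": 0, "az": 0},
    {"fingers": -1, "x": 0, "y": 0, "z": 0.002, "ax": 0, "ay": 0, "az": 0},
    {"fingers": -1, "x": 0, "y": 0, "z": 0.001, "ax": 0, "ay": 0, "az": 0},
    {"fingers": -1, "x": 0, "y": 0, "z": 0, "ax": 0, "ay": 0, "az": 0},
  ],
)

```text
clock: 6.33
tcp_pos: [0.5486, -0.155, 0.0329]
orientation: [3.138, 0.146, 0.001]
contact_force: [-1.0, -0.1, 6.3]
grip_width: 0.0002
gripper_force: 3.0
```

Call:
arm_command(
  rows=[
    {"fingers": -1, "x": 0, "y": 0, "z": 0.001, "ax": 0, "ay": 0, "az": 0},
    {"fingers": -1, "x": 0, "y": 0, "z": 0.0005, "ax": 0, "ay": 0, "az": 0},
    {"fingers": -1, "x": 0, "y": 0, "z": 0, "ax": 0, "ay": 0, "az": 0},
    {"fingers": -1, "x": 0, "y": 0, "z": 0, "ax": 0, "ay": 0, "az": 0},
  ],
)

```text
clock: 6.67
tcp_pos: [0.5487, -0.155, 0.0326]
orientation: [3.137, 0.146, 0.001]
contact_force: [-5.6, 1.4, 16.9]
grip_width: 0.0
gripper_force: 8.7
```

```bash
python3 -c '
from h import *
to(.5483,-.1549,.014)'
```

```text
t 6.67 tcp [ 0.5487 -0.155   0.0326] F [-5.6  1.4 16.9] w 0.0 tool delta [-0.0004 -0.0001 -0.0004] yaw 5.32 zax [ 0.001 -0.001 -1.   ]
```

It hit a hard stop with the fingertip at 13.6 mm, so the tab is flat. I'll lift straight up and move back clear.

Call:
arm_command(
  rows=[
    {"fingers": -1, "x": 0, "y": 0, "z": -0.003, "ax": 0, "ay": 0, "az": 0},
    {"fingers": -1, "x": 0, "y": 0, "z": -0.01, "ax": 0, "ay": 0, "az": 0},
    {"fingers": -1, "x": 0, "y": 0, "z": -0.03, "ax": 0, "ay": 0, "az": 0},
    {"fingers": -1, "x": 0, "y": 0, "z": -0.035, "ax": 0, "ay": 0, "az": 0},
    {"fingers": -1, "x": 0, "y": 0, "z": -0.035, "ax": 0, "ay": 0, "az": 0},
    {"fingers": -1, "x": 0, "y": 0, "z": -0.035, "ax": 0, "ay": 0, "az": 0},
    {"fingers": -1, "x": 0, "y": 0, "z": -0.035, "ax": 0, "ay": 0, "az": 0},
    {"fingers": -1, "x": 0, "y": 0, "z": -0.02, "ax": 0, "ay": 0, "az": 0},
    {"fingers": -1, "x": -0.01, "y": 0.03, "z": 0, "ax": 0, "ay": 0, "az": 0},
    {"fingers": -1, "x": -0.01, "y": 0.035, "z": 0, "ax": 0, "ay": 0, "az": 0},
  ],
)

```text
clock: 7.5
tcp_pos: [0.5361, -0.2193, 0.2367]
orientation: [3.137, 0.156, 0.007]
contact_force: [1.1, -0.9, -0.8]
grip_width: -0.0003
gripper_force: 0.0
```

Call:
arm_command(
  rows=[
    {"fingers": -1, "x": -0.01, "y": 0.035, "z": 0, "ax": 0, "ay": 0, "az": 0},
    {"fingers": -1, "x": -0.01, "y": 0.035, "z": 0, "ax": 0, "ay": 0, "az": 0},
    {"fingers": -1, "x": -0.01, "y": 0.035, "z": 0, "ax": 0, "ay": 0, "az": 0},
    {"fingers": -1, "x": -0.01, "y": 0.035, "z": 0, "ax": 0, "ay": 0, "az": 0},
    {"fingers": -1, "x": -0.01, "y": 0.03, "z": 0, "ax": 0, "ay": 0, "az": 0},
    {"fingers": -1, "x": 0, "y": 0, "z": 0, "ax": 0, "ay": 0, "az": 0},
    {"fingers": -1, "x": 0, "y": 0, "z": 0, "ax": 0, "ay": 0, "az": 0},
    {"fingers": -1, "x": 0, "y": 0, "z": 0, "ax": 0, "ay": 0, "az": 0},
  ],
)

```text
clock: 8.17
tcp_pos: [0.5005, -0.3947, 0.2339]
orientation: [-3.137, -0.146, -0.0]
contact_force: [0.1, 1.2, 0.1]
grip_width: -0.0001
gripper_force: 0.0
```

```bash
python3 - <<'E'
from h import *
to(.5483,-.1549,.014)
f=r.grab_frame("scene");save(f,"s4.png")
Q=cloud(f);g=r.grab_frame("top");T=cloud(g)
for k,(x,y) in D.items():
    m=(np.hypot(T[...,0]-x,T[...,1]-y)<.012)&(T[...,2]>.05)&(T[...,2]<.08);print(k,m.sum(),np.median(T[m],0).round(4))
for C,h in((T,g),(Q,f)):
    hsv=cv2.cvtColor(h["frame"],cv2.COLOR_RGB2HSV)
    m=((hsv[...,0]>3)&(hsv[...,0]<20)&(hsv[...,1]>170)&(hsv[...,2]>90)&(abs(C[...,0]-.575)<.11)&(abs(C[...,1]+.015)<.2)).astype(np.uint8)
    n,l,s,c=cv2.connectedComponentsWithStats(m)
    for i in range(1,n):
        if s[i,4]>40: q=C[l==i];print("or",c[i].round(),s[i,4],np.median(q,0).round(3),"zmax",np.percentile(q[:,2],97).round(3))
E
```

```text
t 8.17 tcp [ 0.5005 -0.3947  0.2339] F [0.1 1.2 0.1] w -0.0 tool delta [ 0.0699 -0.2341  0.2011] yaw 5.34 zax [ 0.     0.001 -1.   ]
NR 111 [ 0.5185 -0.0996  0.0676]
FR 108 [ 0.6451 -0.087   0.0673]
FL 110 [0.6306 0.0675 0.0669]
NL 115 [0.504  0.055  0.0673]
or [328. 178.] 345 [ 0.627 -0.143  0.045] zmax 0.064
or [273. 183.] 42 [ 0.612 -0.026  0.092] zmax 0.094
or [203. 192.] 348 [0.603 0.117 0.044] zmax 0.066
or [333. 217.] 323 [ 0.547 -0.155  0.015] zmax 0.018
or [272. 220.] 58 [ 0.539 -0.02   0.092] zmax 0.094
or [207. 231.] 372 [0.522 0.11  0.041] zmax 0.065
or [221. 158.] 64 [ 0.551 -0.171  0.016] zmax 0.018
or [200. 168.] 155 [ 0.629 -0.149  0.05 ] zmax 0.063
or [304. 212.] 198 [0.525 0.105 0.041] zmax 0.065
or [279. 233.] 219 [0.605 0.112 0.041] zmax 0.067
```

View pics/s4.png

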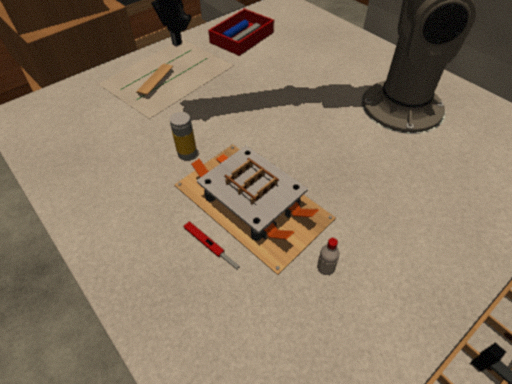

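The near-right tab at (221,158) is flat, with its face at about 15 mm, and the other three are still raised. The plate is level, and the can, glue and cutter have not moved.

```bash
python3 -c '
from bench import r
print(r.hand_in())'
```

```text
the job is handed in; nothing more can be done
None
```

The near-right corner was the loose one, and its shim is now pressed flat; the other three are still raised, the plate is level and unshifted, and the job is handed in (the hand-in returned no verdict).

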